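Lock the shaker drive with its pin, found by feel

TASK

The drive carriage inside the shaker base must be locked before the base is moved. Take the locking pin from its dock, feel along the hidden bar at the back of the base, under the hood, with the pin's tip until you find the slot, push the pin fully home to its collar and leave it there upright. Work gently, never pressing the pin against the base with more than 25 N, and leave the small things around undisturbed.

Things in the scene. Friction and masses are not known exactly. Their poses are not given: they have to be found in the camera images.
- drive_unit: White shaker base, grey cover, fixed, 193 x 236 x 90 mm. Origin on the worktop; x axis points to its rear, away from the robot. Front with black panel and knob at x = -103 mm, rear edge of the hood at x = +87 mm. At the rear, between side cheeks (|y| 55 to 118 mm, to x = +85 mm), is a window 110 mm wide, open to +x, from a ledge (top z = 51 mm, to x = +90 mm) up to the hood.
- hood_edge (a point): middle of the hood's rear edge, on top (base x = 87, y = 0, z = 90 mm). The hood overhangs the window; its underside is at z = 84 mm, its top at 90 mm
- window_mid (a point): point at the middle of the window, on the flat steel bar that fills it (base x = 58, y = 0, z = 62 mm; face perpendicular to x). The bar's only slot is upright, 12 mm wide (y), from the ledge (z 51) to z 72 mm, 40 mm deep; its centre lies unseen anywhere in base y = -28 to +28 mm; the rest is plain. Pressed, the bar gives to -x like a spring, 2.5 N per mm for 7 mm, then is hard; it is firm along y
- dock: fixed aluminium plate 130 x 64 mm, 6 mm thick, with two rails (22 mm long, tops at z = 22 mm) either side of the pin's shank; the pin stands on the plate. Origin on the worktop under the pin's handle; axes as the pin's at the start
- lock_pin: locking pin, 0.1 to 0.16 kg: upright black ribbed handle 20 x 20 mm, 105 mm high; a steel shank leaves its foot towards -x. Origin: centre of the handle's underside, z up along the handle. Grip the handle in its upper half (z 60 to 100 mm), across either pair of sides. When seated its axes are parallel to the base's and it rests on the ledge, underside 51 mm above the worktop
- pin_tip (a point): middle of the shank's tip (pin x = -91, y = 0, z = 8 mm). The shank is 9 mm wide (y), 16 mm high (pin z 0 to 16), its last 5 mm slightly tapered. Fully home the tip lies at x = +18 mm of the base
- pin_collar (a point): front of the collar on the shank (pin x = -51, y = 0, z = 8 mm), 24 mm wide, 22 mm high (pin z 0 to 22): 40 mm of shank goes into the slot, then the collar meets the bar
- vial_1: small white vial with black cap, 23 mm wide, 52 mm high, bystander; origin under its centre
- bench_timer: black bench timer 50 x 76 x 24 mm, bystander; origin under its centre
- tip_box: blue and white pipette-tip box 74 x 117 x 62 mm, bystander; origin under its centre
- film_roll: upright white roll 54 mm wide, 100 mm high, bystander; origin under its centre
There are look-alikes about, which are no part of the job. There is more than one size of the lock_pin; the one meant has the size given above.

How it is judged:
On the way:
1. the pin is lifted clear of its dock (height (world z) of lock_pin above 0.035 m), for 0.2 s.
At the end, for the whole second after the job is handed in: the pin rests in the slot, its tip within 5 mm of fully home (less than 23 mm in the base's x, 53 to 68 mm high), its shank within 0.15 rad of the base's x axis, its handle within 0.15 rad of upright, at rest (x of pin_tip in the frame of drive_unit below 0.023 m and z of pin_tip in the frame of drive_unit between 0.053 and 0.068 m and angle between the x axis of lock_pin and the x axis of drive_unit, either way round below 0.15 rad and angle between lock_pin's own z axis and vertical below 0.15 rad and linear speed of lock_pin below 0.02 m/s); the robot touches nothing.
It fails at once if the pin is pressed against the base with more than 25 N (contact force between lock_pin and drive_unit above 25 N).
It fails at once if a bystander is pushed more than 30 mm (distance of any of vial_1, bench_timer, tip_box, film_roll from where it was at the start of the episode above 0.03 m).
It also fails if it takes over 67 s, if anything falls off the work surface, if the arm or the gripper's body presses on something with over 40 N, if the wrist force passes 120 N, or if a joint passes its speed limit or range.

ROBOT

A 6-joint arm with a two-finger parallel gripper is mounted at the origin on a cart in front of the work surface, level with it; the furniture and walls round the work are solid. World frame = base frame: x ahead of the robot, y to its left, z up, the work surface at z = 0. Lengths are in m, angles in rad, forces in N, time in s.
With the tool pointing down it reaches from about 0.325 to 0.9 m from the base axis. Payload 6.1 kg.
Tool frame: the origin (TCP) lies at the very end of the fingers, on their centre line; the grasp point (between the pads) lies 19 mm behind it; z points along the fingers, y is the direction in which the jaws open and shut (so a half turn about z gives the same grasp; the last joint's range is limited). The gripper opens to 87 mm and grips with 3 to 60 N. Pads are 19 mm wide; open, the fingers measure 117 mm over their backs; the gripper's body (75 mm by 190 mm) begins 51 mm behind the grasp point.
Start: joints at [1.173, 0.22, 1.526, -0, 1.395, -0.126], TCP at [0.168, 0.602, 0.198] pointing down, gripper open.
Joint ranges: [-2.98, 2.98], [-0.91, 2.08], [0.09, 2.57], [-1.24, 4.39], [0.2, 2.65], [-2.68, 2.68]. Speed limits (rad/s): [2.57, 2.57, 3.01, 3.14, 3.14, 3.14].

INTERFACE

Orientations are given as a unit quaternion [x, y, z, w].
In Python, from rig import sensors, eyes, order gives the robot as it stands.
- The arm moves only by the shell command python3 -m jog 'ROWS'. ROWS is JSON, a list of rows, each an object with "xyz": the shift along the tool's x, y, z normalised to -1 to 1, where 1 is 0.1 m, a list of three; "rot": the turn, a rotation vector about the tool's x, y, z normalised to -1 to 1, where 1 is pi rad, a list of three; "claw": the closure, from 0 (fully open) to 1 (shut). A call has 1 to 20 rows; each row is the pose to reach, as a shift and turn from the pose commanded when the call began, along the tool's axes at that moment, turning the shorter way round; what a row does not reach only later rows make up. A row lasts 1/8 s, in which the tool goes at most 62.5 mm and 10.7 degrees, less where a joint would pass 70% of its speed; a pose out of reach is approached as far as the arm can. A call with a number of a shift or a turn outside -1 to 1 is refused whole. A call with a gripper value outside its range is refused whole. The fingers move at their own pace and stop on an object; the grip force is fixed at half the most. Time passes only in rows, so rows that repeat a pose let the fingers close. It gives the time, the measured TCP pose, the force and the opening at its end, in the units of the state.
- sensors.observe(): the state, without advancing time (a new reading comes with each control period).
- eyes.read_camera(name): name is "scene" or "top"; returns a dict with "pixels" (384x512x3 uint8, red, green, blue), "camera_matrix" (3x3 intrinsics, pixels), "k1" (the pictures are not rectified: a ray, as slopes to the right and down, at radius r is drawn at 1 + k1 r^2 times it, then the intrinsics apply), "R" (3x3) and "t" (3): a world point X has camera coordinates R X + t. Camera axes: x right, y down, z forward; pixel columns grow to the right and rows downward; lengths in m; the calibration is good to about 2 mm. A picture is of the moment at which its call begins. There is no depth.
- order.hand_in(): hands the job in, once; it reports no verdict.
Trained networks look in a picture, given as the dict that the camera call returned (one of the last four; its "shot" number tells which), for a name from the list of things; names that differ only in an ending like _2 or _b are one class to them, and where a whole thing is asked for, a point or a joint stands for the part that bears it (a point fixed in the world has none). Each returns a list of dicts, best first, with "confidence" (0 to 1); they miss things now and then, are a little off and sometimes report something else, mostly with a low value. They report only what shows in the picture. A call takes as long as a camera call. They do not tell look-alikes from the thing itself.
- eyes.look_for(picture, target): "point" ([x, y, z] in m, in world coordinates, good to about 4 mm: the middle of the surface that is visible of it).
The state is a dict: "time_s": time; "qpos": joint angles; "joint_velocities": joint speeds; "joint_efforts": joint torques, N m; "eef_pos": TCP position; "orientation": TCP orientation; "ft_force": force on the tool from outside, world axes, zero at the start; "wrist_torque": the same for the moment, N m; "gripper_width": finger opening in m.
Only numpy, scipy, OpenCV 4.12 (cv2) and the standard library are available. Lean on these libraries where they do the work, as an engineer would, in place of code of your own. Each camera call takes 0.05 s, during which the arm holds its last target.

## Working session

There is one attempt and no reset: what is moved stays moved. The work goes in short steps, Python scripts to look and compute and a shell command to move; the robot and the scene stay as the last step left them, time stands still between calls to the robot, and variables do not carry over. Pictures are saved under pics/ and viewed, and the job is handed in when it is done.

```bash
ls; mkdir -p pics
cat > h.py <<'E'
import numpy as np, cv2
from rig import sensors, eyes, order
def save(p,name,crop=None,scale=1):
    im=cv2.cvtColor(np.asarray(p["pixels"]),cv2.COLOR_RGB2BGR)
    if crop: im=im[crop[1]:crop[3],crop[0]:crop[2]]
    if scale!=1: im=cv2.resize(im,None,fx=scale,fy=scale,interpolation=cv2.INTER_CUBIC)
    cv2.imwrite("pics/"+name,im)
def proj(p,X):
    X=np.atleast_2d(X); c=X@np.array(p["R"]).T+np.array(p["t"]); s=c[:,:2]/c[:,2:]
    r2=(s**2).sum(1,keepdims=True); s=s*(1+p["k1"]*r2); K=np.array(p["camera_matrix"])
    return s@K[:2,:2].T+K[:2,2]
def ray(p,uv):
    K=np.array(p["camera_matrix"]); d=np.linalg.solve(K[:2,:2],np.array(uv,float)-K[:2,2]); s=d.copy()
    for _ in range(20): s=d/(1+p["k1"]*(s@s))
    R=np.array(p["R"]); v=R.T@np.array([s[0],s[1],1]); o=-R.T@np.array(p["t"]); return o,v
def atz(p,uv,z):
    o,v=ray(p,uv); return o+v*(z-o[2])/v[2]
E
python3 - <<'E'
from h import *
s=sensors.observe(); print(s)
for n in("scene","top"):
    p=eyes.read_camera(n); save(p,n+"0.png"); print(n,p["camera_matrix"],p["k1"],p["R"],p["t"])
    for t in("drive_unit","hood_edge","window_mid","dock","lock_pin","pin_tip","pin_collar","vial_1","bench_timer","tip_box","film_roll"):
        print(t,[(np.round(d["point"],3).tolist(),round(d["confidence"],2),proj(p,d["point"])[0].round().tolist()) for d in eyes.look_for(p,t)])
E
```

```text
pics
{'time_s': 0.0, 'qpos': array([ 1.17291226e+00,  2.21226982e-01,  1.52762118e+00,  1.32899602e-06,
        1.39470839e+00, -1.26052216e-01]), 'joint_velocities': array([-3.46584889e-05,  1.79845238e-04,  9.35281523e-05, -6.94775523e-04,
       -6.01864555e-04, -8.93025608e-04]), 'joint_efforts': array([ 2.87823204e-03, -4.94621551e+01, -3.87378609e+01,  7.00167473e-02,
        5.72549016e-02, -1.51646882e-04]), 'eef_pos': array([0.16752051, 0.60142885, 0.19713145]), 'orientation': array([ 1.35497896e-01,  9.90777147e-01, -9.48282363e-04, -2.54940229e-04]), 'ft_force': array([ 0.02460937,  0.56799753, -1.45805583]), 'wrist_torque': array([-0.01525913,  0.03225933, -0.0238064 ]), 'gripper_width': 0.08757720714874137}
scene [[389.4212964    0.         258.93534108]
 [  0.         389.4212964  189.3292194 ]
 [  0.           0.           1.        ]] -0.03315746667343831 [[ 0.80444    -0.59389142 -0.01301017]
 [-0.38483262 -0.50433069 -0.77301644]
 [ 0.4525264   0.62685208 -0.63425257]] [-0.44966387  0.25166276  1.13456622]
drive_unit [([0.387, 0.072, 0.087], 0.78, [204.0, 189.0])]
h
[... 450 characters left out ...]
.056], 0.66, [253.0, 243.0])]
vial_1 [([0.603, -0.15, 0.034], 0.49, [296.0, 210.0])]
bench_timer [([0.646, -0.253, 0.022], 0.57, [327.0, 225.0])]
tip_box [([0.368, -0.464, 0.061], 0.89, [307.0, 308.0])]
film_roll [([0.665, 0.323, 0.062], 0.75, [233.0, 137.0])]
top [[497.41232658   0.         258.29322986]
 [  0.         497.41232658 192.282769  ]
 [  0.           0.           1.        ]] 0.008711201655593878 [[-0.32925046 -0.94423835 -0.00284033]
 [-0.73639175  0.25865607 -0.62515936]
 [ 0.59103412 -0.20374241 -0.78049196]] [0.14575888 0.46196873 1.62949984]
drive_unit []
hood_edge []
window_mid []
dock []
lock_pin []
pin_tip []
pin_collar []
vial_1 []
bench_timer []
tip_box []
film_roll []
```

View pics/scene0.png

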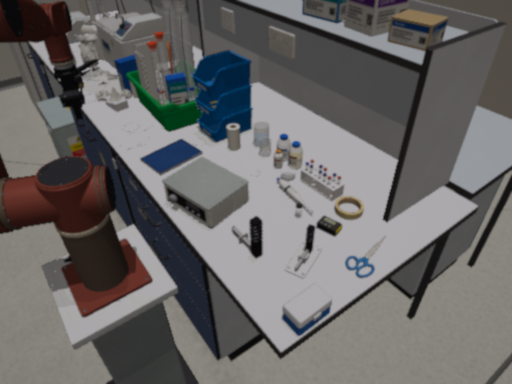

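View pics/top0.png

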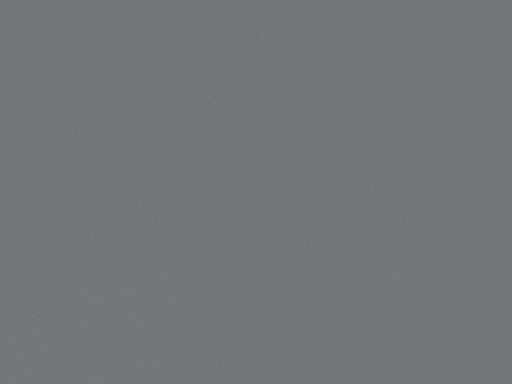

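The scene camera shows the base at about (205,190). There are two black-handled pins, one at (256,237) with a shank at (240,235), and one on a plate at (309,237). The top picture is a uniform grey, so I'll retry it. First I want a closer look at the scene.

Run:
```python
from h import *
p=eyes.read_camera("scene"); save(p,"s1a.png",(225,200,345,290),6.5); save(p,"s1b.png",(150,130,270,230),6)
p=eyes.read_camera("top"); print(np.asarray(p["pixels"]).std())
```

```text
3.1749382044132384
```

View pics/s1a.png

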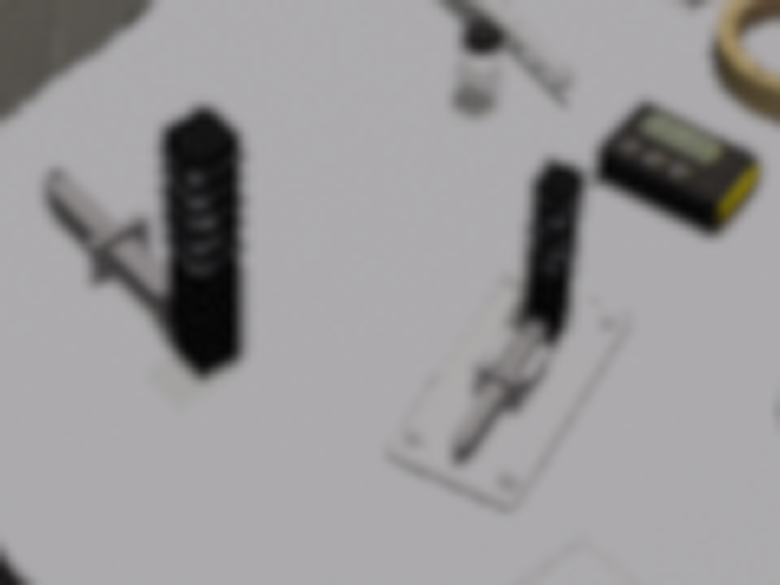

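View pics/s1b.png

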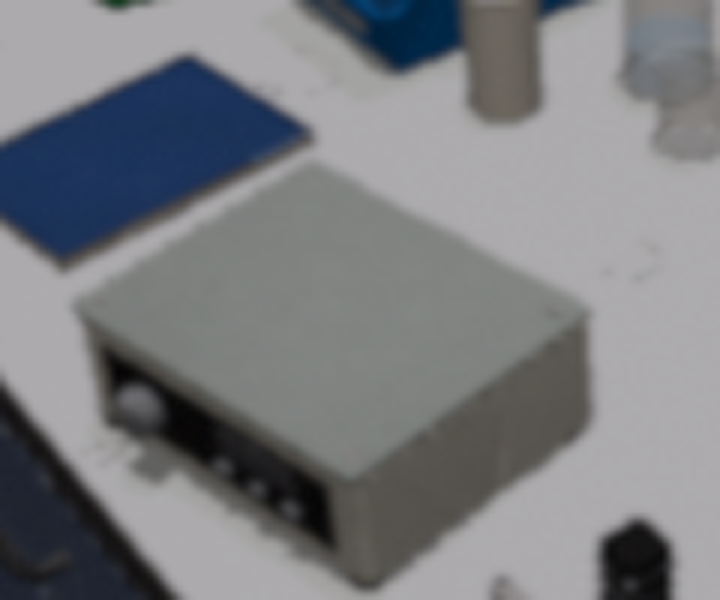

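Candidates for the pin are the free-lying one at (256,237), which is bigger and not docked, and the one on the plate with rails at (309,237). The description says the pin is in the dock. I'll check its size by measuring, and fit the poses of the base and dock at the same time.

Run:
```python
from h import *
from scipy.optimize import least_squares
p=eyes.read_camera("scene")
a=lambda u,v:(225+u/6.5-.5+.5/6.5,200+v/6.5-.5+.5/6.5)
b=lambda u,v:(150+u/6-.4,130+v/6-.4)
top=np.array([b(75,305),b(313,160),b(591,313),b(350,480)])
W=np.array([atz(p,q,.09) for q in top]); print("base corners\n",W.round(4))
print([np.linalg.norm(W[i]-W[(i+1)%4]).round(4) for i in range(4)])
M=np.array([[-.103,.118],[.087,.118],[.087,-.118],[-.103,-.118]])
f=lambda q:(proj(p,np.c_[q[0]+M[:,0]*np.cos(q[2])-M[:,1]*np.sin(q[2]),q[1]+M[:,0]*np.sin(q[2])+M[:,1]*np.cos(q[2]),np.full(4,.09)])-top).ravel()
r=least_squares(f,[.39,.07,0]); print("base",r.x.round(4),r.fun.round(2))
pl=np.array([atz(p,a(*q),.006) for q in [(388,457),(510,510),(630,322),(507,276)]]); print("plate\n",pl.round(4),[np.linalg.norm(pl[i]-pl[(i+1)%4]).round(4) for i in range(4)])
# handle: foot vs top heights
for nm,ft,tp in (("dockpin",(545,335),(559,175)),("other",(205,365),(203,122))):
    g=atz(p,a(*ft),.006 if nm=="dockpin" else 0)
    o,v=ray(p,a(*tp)); 
    # height where ray passes closest horizontally to g
    s=((g-o)[:2]@v[:2])/(v[:2]@v[:2]); q=o+s*v; print(nm,g.round(4),q.round(4))
t=atz(p,a(460,460),.006); print("tip",t.round(4)); print("top@.111",atz(p,a(559,175),.111).round(4))
```

```text
base corners
 [[ 0.2932  0.1979  0.09  ]
 [ 0.4752  0.2418  0.09  ]
 [ 0.5238  0.0123  0.09  ]
 [ 0.3429 -0.0262  0.09  ]]
[np.float64(0.1872), np.float64(0.2346), np.float64(0.1849), np.float64(0.2295)]
base [0.417  0.1088 0.2157] [-1.09 -0.36  0.24 -0.25  0.85 -0.36  0.01  0.56]
plate
 [[ 0.4276 -0.3026  0.006 ]
 [ 0.4517 -0.3577  0.006 ]
 [ 0.5698 -0.3093  0.006 ]
 [ 0.543  -0.2519  0.006 ]] [np.float64(0.0602), np.float64(0.1276), np.float64(0.0633), np.float64(0.126)]
dockpin [ 0.5323 -0.291   0.006 ] [ 0.5316 -0.2903  0.1116]
other [ 0.3969 -0.2051  0.    ] [ 0.3985 -0.2062  0.157 ]
tip [ 0.4522 -0.3234  0.006 ]
top@.111 [ 0.5321 -0.2899  0.111 ]
```

The docked pin measures about 105 mm high and the free one about 157 mm, so I want the docked one at (309,237). Its handle is at (0.532,-0.290) with yaw of about 0.395. The base is at (0.417,0.109) with yaw of about 0.216. I'm moving over there now.

```bash
R='{"xyz":[-0.74,-0.95,0],"rot":[0,0,0],"claw":0}'
python3 -m jog '[{"xyz":[-0.74,-0.95,0],"rot":[0,0,0],"claw":0},{"xyz":[-0.74,-0.95,0],"rot":[0,0,0],"claw":0},{"xyz":[-0.74,-0.95,0],"rot":[0,0,0],"claw":0}]'
python3 -m jog '[{"xyz":[-0.74,-0.95,0],"rot":[0,0,0],"claw":0},{"xyz":[-0.74,-0.95,0],"rot":[0,0,0],"claw":0},{"xyz":[-0.74,-0.95,0],"rot":[0,0,0],"claw":0}]'
```

```text
time_s: 1.72
eef_pos: [0.2145, 0.4877, 0.1977]
orientation: [0.137, 0.991, -0.001, 0.0]
ft_force: [0.1, 0.1, 0.1]
gripper_width: 0.0869
time_s: 2.1
eef_pos: [0.2606, 0.3776, 0.1986]
orientation: [0.137, 0.991, 0.0, 0.0]
ft_force: [-0.3, 0.9, 0.3]
gripper_width: 0.0869
```

```bash
python3 -m jog '[{"xyz":[-0.74,-0.95,0],"rot":[0,0,0],"claw":0},{"xyz":[-0.74,-0.95,0],"rot":[0,0,0],"claw":0}]'
python3 -m jog '[{"xyz":[-0.74,-0.95,0],"rot":[0,0,0],"claw":0},{"xyz":[-0.74,-0.95,0],"rot":[0,0,0],"claw":0}]'
python3 -m jog '[{"xyz":[-0.74,-0.95,0],"rot":[0,0,0],"claw":0},{"xyz":[-0.74,-0.95,0],"rot":[0,0,0],"claw":0}]'
python3 -m jog '[{"xyz":[-0.74,-0.95,0],"rot":[0,0,0],"claw":0},{"xyz":[-0.74,-0.95,0],"rot":[0,0,0],"claw":0},{"xyz":[-0.74,-0.95,0],"rot":[0,0,0],"claw":0}]'
```

```text
time_s: 2.35
eef_pos: [0.3055, 0.2682, 0.1988]
orientation: [0.134, 0.991, 0.001, 0.0]
ft_force: [0.7, -0.5, 0.8]
gripper_width: 0.0872
time_s: 2.6
eef_pos: [0.3521, 0.1561, 0.1991]
orientation: [0.135, 0.991, 0.001, 0.001]
ft_force: [0.5, 0.6, -1.0]
gripper_width: 0.087
time_s: 2.85
eef_pos: [0.3984, 0.0442, 0.1992]
orientation: [0.135, 0.991, 0.001, 0.001]
ft_force: [0.5, -0.2, -0.5]
gripper_width: 0.0867
time_s: 3.22
eef_pos: [0.4444, -0.0688, 0.1986]
orientation: [0.138, 0.99, -0.0, 0.0]
ft_force: [-0.9, 0.6, -0.3]
gripper_width: 0.0871
```

```bash
python3 -m jog '[{"xyz":[-0.72,-0.94,0],"rot":[0,0,0],"claw":0},{"xyz":[-0.72,-0.94,0],"rot":[0,0,0],"claw":0}]'
python3 -m jog '[{"xyz":[-0.72,-0.94,0],"rot":[0,0,0.288],"claw":0},{"xyz":[-0.72,-0.94,0],"rot":[0,0,0.288],"claw":0},{"xyz":[-0.72,-0.94,0],"rot":[0,0,0.288],"claw":0},{"xyz":[-0.72,-0.94,0],"rot":[0,0,0.288],"claw":0},{"xyz":[-0.72,-0.94,0],"rot":[0,0,0.288],"claw":0},{"xyz":[-0.72,-0.94,0],"rot":[0,0,0.288],"claw":0}]'
python3 - <<'E'
from h import *
from scipy.spatial.transform import Rotation as R
s=sensors.observe(); m=R.from_quat(s["orientation"]).as_matrix(); print(s["eef_pos"],m.round(3),np.arctan2(m[1,1],m[0,1]),s["qpos"])
p=eyes.read_camera("scene"); save(p,"s2.png",(215,130,395,290),4.4)
E
```

```text
time_s: 3.48
eef_pos: [0.4883, -0.1756, 0.1987]
orientation: [0.134, 0.991, 0.0, 0.001]
ft_force: [0.3, 1.0, 0.5]
gripper_width: 0.0873
time_s: 4.22
eef_pos: [0.5319, -0.2842, 0.1983]
orientation: [0.554, 0.833, 0.0, -0.0]
ft_force: [0.1, -0.2, -0.1]
gripper_width: 0.0872
[ 0.53193314 -0.28418594  0.19826945] [[-0.387  0.922  0.   ]
 [ 0.922  0.387  0.001]
 [ 0.     0.001 -1.   ]] 0.39748648035298056 [-6.21793985e-01  1.68501901e-01  1.58613296e+00  6.97955599e-04
  1.38698254e+00 -1.01940816e+00]
```

View pics/s2.png

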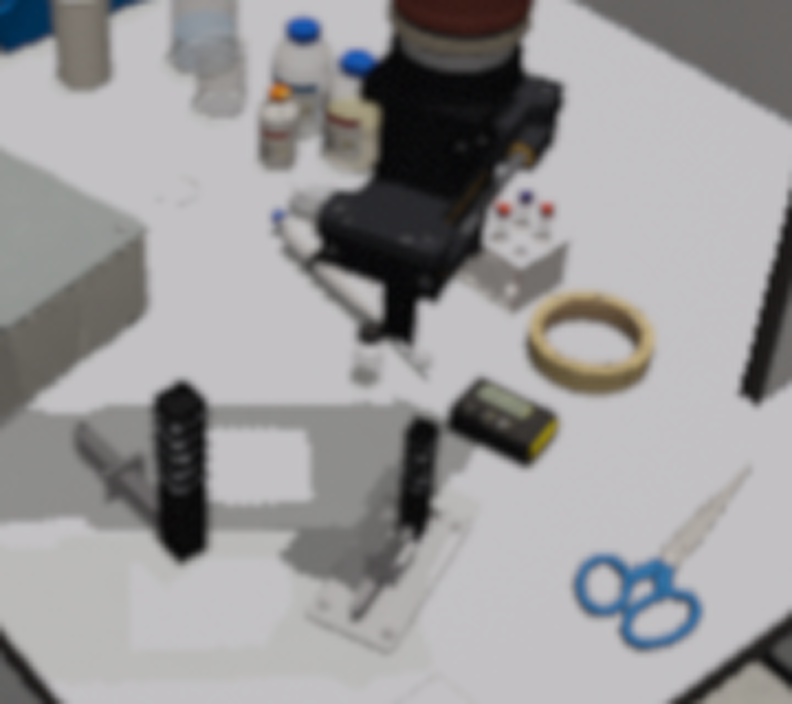

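The crop shows the open gripper above the dock at about (400,300), with the docked pin below it at (418,470) and the vial and timer clear. I'm descending around the handle.

```bash
python3 -m jog '[{"xyz":[-0.055,-0.023,0.5],"rot":[0,0,0],"claw":0},{"xyz":[-0.055,-0.023,0.9],"rot":[0,0,0],"claw":0},{"xyz":[-0.055,-0.023,0.9],"rot":[0,0,0],"claw":0}]'
python3 - <<'E'
from h import *
p=eyes.read_camera("scene"); save(p,"s3.png",(255,170,375,270),6)
s=sensors.observe(); print(s["eef_pos"],s["ft_force"])
E
```

```text
time_s: 4.65
eef_pos: [0.5285, -0.2893, 0.1044]
orientation: [0.554, 0.833, 0.0, -0.004]
ft_force: [-0.3, 0.3, -0.3]
gripper_width: 0.0868
[ 0.53019514 -0.2906535   0.1073157 ] [ 0.63967603 -0.7693776   0.15181676]
```

View pics/s3.png

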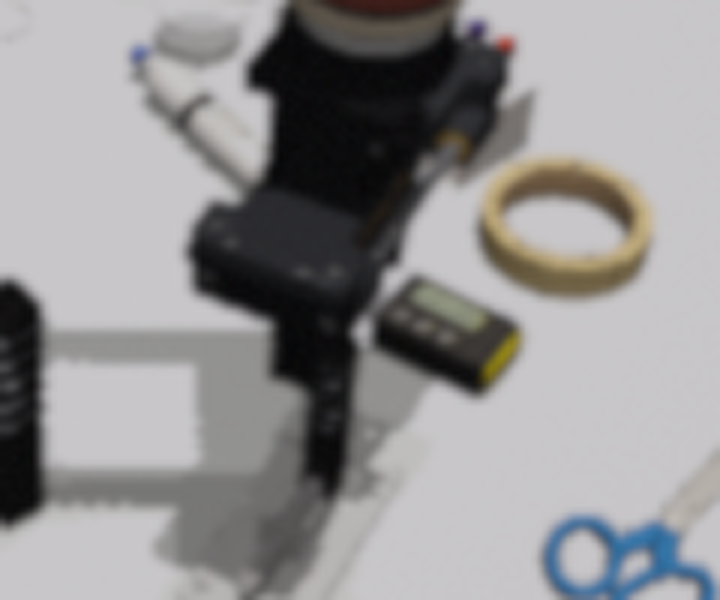

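The near finger is in front of the handle, at crop (300,370) against the handle at (330,430). The gripper body is well above the timer. I'll go down the last 52 mm and close.

```bash
python3 -m jog '[{"xyz":[0,0,0.35],"rot":[0,0,0],"claw":0},{"xyz":[0,0,0.52],"rot":[0,0,0],"claw":0},{"xyz":[0,0,0.52],"rot":[0,0,0],"claw":0},{"xyz":[0,0,0.52],"rot":[0,0,0],"claw":0},{"xyz":[0,0,0.52],"rot":[0,0,0],"claw":1},{"xyz":[0,0,0.52],"rot":[0,0,0],"claw":1},{"xyz":[0,0,0.52],"rot":[0,0,0],"claw":1},{"xyz":[0,0,0.52],"rot":[0,0,0],"claw":1},{"xyz":[0,0,0.52],"rot":[0,0,0],"claw":1},{"xyz":[0,0,0.52],"rot":[0,0,0],"claw":1}]'
python3 -m jog '[{"xyz":[0,0,0],"rot":[0,0,0],"claw":1},{"xyz":[0,0,0],"rot":[0,0,0],"claw":1}]'
```

```text
time_s: 5.95
eef_pos: [0.5306, -0.2919, 0.0562]
orientation: [0.555, 0.832, -0.0, -0.0]
ft_force: [-0.4, 1.0, -1.0]
gripper_width: 0.035
time_s: 6.2
eef_pos: [0.5308, -0.2919, 0.0562]
orientation: [0.555, 0.832, 0.0, 0.0]
ft_force: [1.0, 0.4, 0.7]
gripper_width: 0.0195
```

```bash
python3 -m jog '[{"xyz":[0,0,-0.2],"rot":[0,0,0],"claw":1},{"xyz":[0,0,-0.5],"rot":[0,0,0],"claw":1},{"xyz":[0,0,-1],"rot":[0,0,0],"claw":1},{"xyz":[0,0,-1],"rot":[0,0,0],"claw":1},{"xyz":[0,0,-1],"rot":[0,0,0],"claw":1}]'
python3 - <<'E'
from h import *
s=sensors.observe(); print(s["eef_pos"],s["ft_force"],s["gripper_width"],s["wrist_torque"])
p=eyes.read_camera("scene"); save(p,"s4.png",(225,110,385,240),5)
for n,q in (("blue L",(283,160)),("blue R",(295,167)),("orange",(278,167)),("beaker",(265,155)),("pip L",(280,182)),("pip R",(312,213)),("rack L",(302,187)),("tape",(349,215))): print(n,atz(p,q,0).round(3))
E
```

```text
time_s: 6.82
eef_pos: [0.5306, -0.2919, 0.1568]
orientation: [0.555, 0.832, -0.0, 0.0]
ft_force: [-0.4, 0.5, -1.7]
gripper_width: 0.0199
[ 0.53061114 -0.29188209  0.15678989] [-0.37028727  0.49848821 -1.74672422] 0.019894877272119457 [-0.0628725  -0.00195086 -0.04541741]
blue L [0.782 0.138 0.   ]
blue R [0.789 0.072 0.   ]
orange [0.736 0.113 0.   ]
beaker [0.745 0.211 0.   ]
pip L [0.682 0.033 0.   ]
pip R [ 0.662 -0.166  0.   ]
rack L [ 0.728 -0.039  0.   ]
tape [ 0.755 -0.25   0.   ]
```

View pics/s4.png

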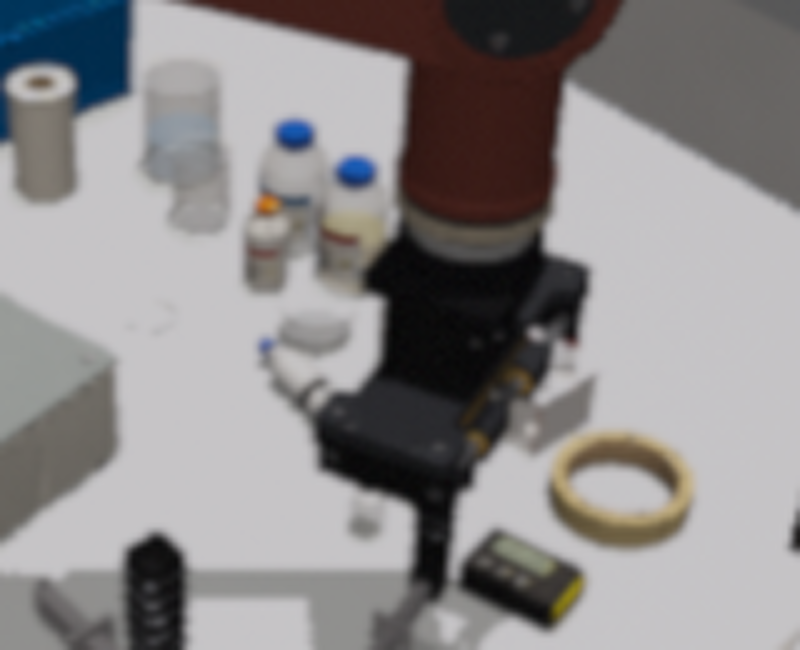

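The pin is lifted, with the handle in the fingers at crop (430,560) and the shank at (395,625). Before approaching I'll refine the base pose by fitting its edges.

Run:
```python
from h import *
from scipy.optimize import least_squares
from scipy.ndimage import map_coordinates
p=eyes.read_camera("scene"); g=cv2.GaussianBlur(cv2.cvtColor(np.asarray(p["pixels"]),cv2.COLOR_RGB2GRAY).astype(np.float32),(0,0),0.7)
C=np.array([[-.103,.118],[.087,.118],[.087,-.118],[-.103,-.118]])
def w(q,m,z=.09): return np.c_[q[0]+m[:,0]*np.cos(q[2])-m[:,1]*np.sin(q[2]),q[1]+m[:,0]*np.sin(q[2])+m[:,1]*np.cos(q[2]),np.full(len(m),z)]
q=np.array([.417,.1088,.2157])
for it in range(4):
    pts=[];mod=[];nrm=[];eid=[]
    for e in range(4):
        a,b=C[e],C[(e+1)%4]
        m=a+(b-a)*np.linspace(.1,.9,30)[:,None]; u=proj(p,w(q,m)); d=u[-1]-u[0]; d/=np.linalg.norm(d); n=np.array([-d[1],d[0]])
        s=np.arange(-3,3.01,.1)
        for i in range(30):
            L=u[i]+s[:,None]*n; pr=map_coordinates(g,[L[:,1],L[:,0]],order=3); gr=np.abs(np.gradient(pr)); k=gr.argmax()
            if 2<k<len(s)-3 and gr[k]>.3: pts.append(L[k]);mod.append(m[i]);nrm.append(n);eid.append(e)
    pts=np.array(pts);mod=np.array(mod);nrm=np.array(nrm);eid=np.array(eid)
    f=lambda q:((proj(p,w(q,mod))-pts)*nrm).sum(1)
    r=least_squares(f,q,loss="soft_l1",f_scale=.3); q=r.x
    print(q.round(4),[ (int((eid==e).sum()),f(q)[eid==e].mean().round(2),f(q)[eid==e].std().round(2)) for e in range(4)])
im=cv2.cvtColor(np.asarray(p["pixels"]),cv2.COLOR_RGB2BGR); im=cv2.resize(im[130:230,150:270],None,fx=6,fy=6,interpolation=cv2.INTER_CUBIC)
def dr(c,z,col):
    u=(proj(p,w(q,np.array(c),z))-[150,130]+.4)*6; cv2.polylines(im,[u.round().astype(int)],False,col,1)
dr(list(C)+[C[0]],.09,(0,0,255)); dr([C[0],C[3],C[2]],0,(0,255,0)); cv2.imwrite("pics/fit.png",im)
```

```text
[0.4144 0.1104 0.2184] [(6, np.float64(-0.42), np.float64(0.13)), (30, np.float64(0.39), np.float64(0.19)), (28, np.float64(-0.1), np.float64(0.3)), (29, np.float64(1.41), np.float64(0.99))]
[0.4139 0.1107 0.2215] [(6, np.float64(1.44), np.float64(1.45)), (30, np.float64(0.45), np.float64(0.17)), (29, np.float64(-0.06), np.float64(0.42)), (29, np.float64(1.4), np.float64(0.9))]
[0.4137 0.1106 0.2236] [(6, np.float64(1.44), np.float64(1.43)), (30, np.float64(0.5), np.float64(0.17)), (29, np.float64(-0.07), np.float64(0.44)), (30, np.float64(1.39), np.float64(0.92))]
[0.4138 0.1106 0.2231] [(6, np.float64(1.45), np.float64(1.42)), (30, np.float64(0.49), np.float64(0.17)), (29, np.float64(-0.06), np.float64(0.43)), (30, np.float64(1.39), np.float64(0.92))]
```

View pics/fit.png

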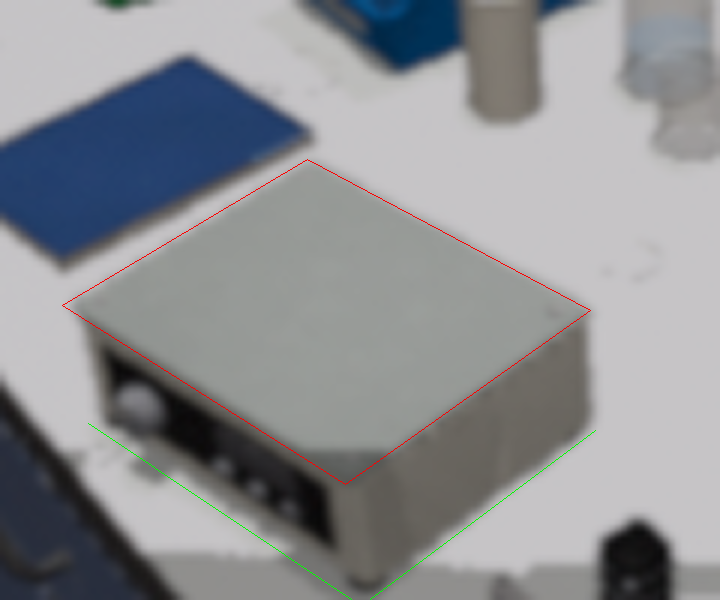

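Run:
```python
from h import *
from scipy.optimize import least_squares
from scipy.ndimage import map_coordinates
p=eyes.read_camera("scene"); g=cv2.GaussianBlur(cv2.cvtColor(np.asarray(p["pixels"]),cv2.COLOR_RGB2GRAY).astype(np.float32),(0,0),0.7)
def w(q,m,z=.09): return np.c_[q[0]+m[:,0]*np.cos(q[2])-m[:,1]*np.sin(q[2]),q[1]+m[:,0]*np.sin(q[2])+m[:,1]*np.cos(q[2]),np.full(len(m),z)]
q=np.array([.4165,.1095,.22,-.098])
for it in range(5):
    C=np.array([[q[3],.118],[.087,.118],[.087,-.118],[q[3],-.118]])
    pts=[];mod=[];nrm=[];eid=[]
    for e in range(4):
        a,b=C[e],C[(e+1)%4]
        m=a+(b-a)*np.linspace(.1,.8 if e!=2 else .7,30)[:,None]; u=proj(p,w(q,m)); d=u[-1]-u[0]; d/=np.linalg.norm(d); n=np.array([-d[1],d[0]])
        s=np.arange(-2,2.01,.1)
        for i in range(30):
            L=u[i]+s[:,None]*n; pr=map_coordinates(g,[L[:,1],L[:,0]],order=3); gr=np.abs(np.gradient(pr)); k=gr.argmax()
            if 2<k<len(s)-3 and gr[k]>.15: pts.append(L[k]);mod.append(m[i]);nrm.append(n);eid.append(e)
    pts=np.array(pts);mod=np.array(mod);nrm=np.array(nrm);eid=np.array(eid)
    def f(q):
        m=mod.copy(); m[eid==3,0]=q[3]; return ((proj(p,w(q,m))-pts)*nrm).sum(1)
    r=least_squares(f,q,loss="soft_l1",f_scale=.3); q=r.x
    print(q.round(4),[ (int((eid==e).sum()),f(q)[eid==e].mean().round(2),f(q)[eid==e].std().round(2)) for e in range(4)])
```

```text
[ 0.4162  0.1104  0.2305 -0.1034] [(23, np.float64(-0.16), np.float64(0.14)), (30, np.float64(0.01), np.float64(0.2)), (30, np.float64(-0.08), np.float64(0.12)), (28, np.float64(-0.17), np.float64(0.68))]
[ 0.4161  0.1105  0.2271 -0.1032] [(18, np.float64(-0.19), np.float64(0.14)), (30, np.float64(0.01), np.float64(0.19)), (30, np.float64(-0.07), np.float64(0.09)), (5, np.float64(-0.01), np.float64(0.16))]
[ 0.4161  0.1105  0.2261 -0.1031] [(18, np.float64(-0.2), np.float64(0.13)), (30, np.float64(0.01), np.float64(0.18)), (30, np.float64(-0.08), np.float64(0.1)), (5, np.float64(-0.01), np.float64(0.16))]
[ 0.4161  0.1105  0.2261 -0.1032] [(18, np.float64(-0.2), np.float64(0.13)), (30, np.float64(0.01), np.float64(0.18)), (30, np.float64(-0.08), np.float64(0.1)), (5, np.float64(-0.01), np.float64(0.18))]
[ 0.4162  0.1105  0.2269 -0.1032] [(18, np.float64(-0.19), np.float64(0.13)), (30, np.float64(0.01), np.float64(0.18)), (30, np.float64(-0.08), np.float64(0.11)), (5, np.float64(-0.01), np.float64(0.17))]
```

```bash
python3 -m jog '[{"xyz":[0.5,0.33,0],"rot":[0,0,0],"claw":1},{"xyz":[0.883,0.59,0],"rot":[0,0,0],"claw":1},{"xyz":[0.883,0.59,0],"rot":[0,0,0],"claw":1}]'
python3 -m jog '[{"xyz":[0.5,0.33,0],"rot":[0,0,0],"claw":1},{"xyz":[0.883,0.59,0],"rot":[0,0,0],"claw":1},{"xyz":[0.883,0.59,0],"rot":[0,0,0],"claw":1}]'
python3 -m jog '[{"xyz":[0.5,0.33,0],"rot":[0,0,0],"claw":1},{"xyz":[0.883,0.59,0],"rot":[0,0,0],"claw":1},{"xyz":[0.883,0.59,0],"rot":[0,0,0],"claw":1}]'
python3 -m jog '[{"xyz":[0.5,0.33,0],"rot":[0,0,0.0538],"claw":1},{"xyz":[0.883,0.59,0],"rot":[0,0,0.0538],"claw":1},{"xyz":[0.883,0.59,0],"rot":[0,0,0.0538],"claw":1},{"xyz":[0.883,0.59,0],"rot":[0,0,0.0538],"claw":1}]'
cat >> h.py <<'E'
from scipy.spatial.transform import Rotation as Rot
B=np.array([.4162,.1105,.225])
def st(B=B):
    s=sensors.observe(); m=Rot.from_quat(s["orientation"]).as_matrix(); c,sn=np.cos(B[2]),np.sin(B[2])
    d=s["eef_pos"][:2]-B[:2]; b=[c*d[0]+sn*d[1],-sn*d[0]+c*d[1],s["eef_pos"][2]]
    f=s["ft_force"]; fb=[c*f[0]+sn*f[1],-sn*f[0]+c*f[1],f[2]]
    print("t",round(s["time_s"],2),"base xyz",np.round(b,4),"heading err",round(np.arctan2(m[1,1],m[0,1])-B[2],4),"tip x",round(b[0]-.091,4),"Fbase",np.round(fb,2),"w",round(s["gripper_width"],4),"tilt",m[:2,2].round(3))
E
python3 - <<'E'
from h import *
st(); p=eyes.read_camera("scene"); save(p,"s5.png",(170,70,330,200),5)
E
```

```text
time_s: 7.35
eef_pos: [0.5508, -0.1842, 0.1547]
orientation: [0.553, 0.833, 0.0, -0.002]
ft_force: [0.2, 0.6, -1.1]
gripper_width: 0.0197
time_s: 7.72
eef_pos: [0.5716, -0.0813, 0.1552]
orientation: [0.553, 0.833, -0.0, -0.001]
ft_force: [0.3, -1.3, -1.4]
gripper_width: 0.0201
time_s: 8.1
eef_pos: [0.5923, 0.022, 0.1554]
orientation: [0.554, 0.833, -0.0, -0.001]
ft_force: [0.5, -0.5, -1.3]
gripper_width: 0.0201
time_s: 8.6
eef_pos: [0.6128, 0.1229, 0.1555]
orientation: [0.623, 0.782, -0.001, -0.0]
ft_force: [-0.6, -0.2, -2.5]
gripper_width: 0.02
t 8.6 base xyz [ 0.1944 -0.0318  0.1555] heading err -0.0004 tip x 0.1034 Fbase [-0.61 -0.06 -2.53] w 0.02 tilt [-0.001 -0.001]
```

View pics/s5.png

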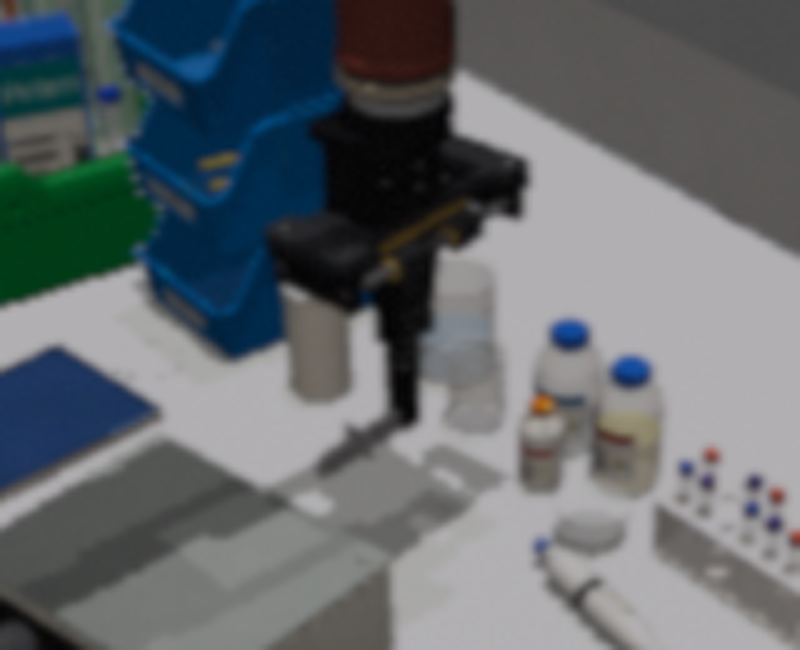

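The pin is held above and behind the base, with the tip at crop (322,468), the collar at (357,437) and the handle at (402,390). The way down behind the hood is free. I'll check the tip against the prediction.

Run:
```python
from h import *
p=eyes.read_camera("scene"); s=sensors.observe(); e=s["eef_pos"]; m=Rot.from_quat(s["orientation"]).as_matrix()
ax=m[:,1]; ay=np.array([-ax[1],ax[0],0]); o=e+np.array([0,0,-.050])
im=cv2.resize(cv2.cvtColor(np.asarray(p["pixels"]),cv2.COLOR_RGB2BGR)[130:190,210:280],None,fx=10,fy=10,interpolation=cv2.INTER_CUBIC)
def L(a,b,col):
    u=(proj(p,np.array([o+q[0]*ax+q[1]*ay+np.array([0,0,q[2]]) for q in (a,b)])-[210,130]+.45)*10; cv2.line(im,*[tuple(int(t) for t in k.round()) for k in u],col,1)
for y in(-.0045,.0045):
    for z in(0,.016): L((-.091,y,z),(-.01,y,z),(0,0,255))
for y in(-.012,.012): L((-.051,y,0),(-.051,y,.022),(0,255,0))
for x in(-.01,.01):
    for y in(-.01,.01): L((x,y,0),(x,y,.105),(255,255,0))
cv2.imwrite("pics/s6.png",im)
```

```text
File "<stdin>", line 6
    u=(proj(p,np.array([o+q[0]*ax+q[1]*ay+np.array([0,0,q[2]]) for q in (a,b)])-[210,130]+.45)*10; cv2.line(im,*[tuple(int(t) for t in k.round()) for k in u],col,1)
                                                                                                 ^
SyntaxError: invalid syntax
```

```bash
cat >> h.py <<'E'
def overlay(p,name,box,sc,dz=-.050):
    s=sensors.observe(); e=s["eef_pos"]; m=Rot.from_quat(s["orientation"]).as_matrix()
    ax=m[:,1]; ay=np.array([-ax[1],ax[0],0]); o=e+np.array([0,0,dz])
    im=cv2.resize(cv2.cvtColor(np.asarray(p["pixels"]),cv2.COLOR_RGB2BGR)[box[1]:box[3],box[0]:box[2]],None,fx=sc,fy=sc,interpolation=cv2.INTER_CUBIC)
    def L(a,b,col):
        P=np.array([o+q[0]*ax+q[1]*ay+np.array([0,0,q[2]]) for q in (a,b)])
        u=((proj(p,P)-[box[0],box[1]]+.45)*sc).round().astype(int); cv2.line(im,tuple(map(int,u[0])),tuple(map(int,u[1])),col,1)
    for y in(-.0045,.0045):
        for z in(0,.016): L((-.091,y,z),(-.01,y,z),(0,0,255))
    for y in(-.012,.012): L((-.051,y,0),(-.051,y,.022),(0,255,0))
    for x in(-.01,.01):
        for y in(-.01,.01): L((x,y,0),(x,y,.105),(255,255,0))
    cv2.imwrite("pics/"+name,im)
E
python3 - <<'E'
from h import *
overlay(eyes.read_camera("scene"),"s6.png",(210,130,280,190),10)
E
```

```text
(no output)
```

View pics/s6.png

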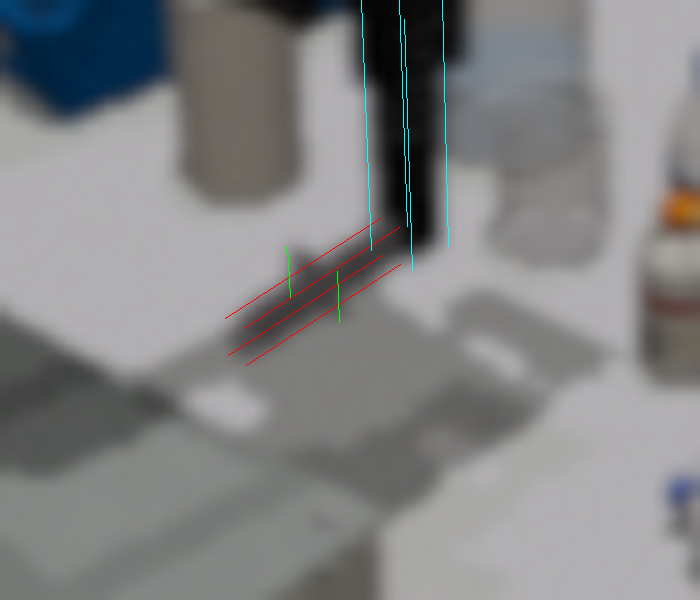

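The overlay matches the collar and tip to about 1 px, and the gripper measures a 20 mm width, so this is the right pin and it's held straight. I'm descending behind the window.

```bash
python3 -m jog '[{"xyz":[0,0,0.25],"rot":[0,0,0],"claw":1},{"xyz":[0,0,0.52],"rot":[0,0,0],"claw":1},{"xyz":[0,0,0.52],"rot":[0,0,0],"claw":1},{"xyz":[0,0,0.52],"rot":[0,0,0],"claw":1},{"xyz":[0,0,0.52],"rot":[0,0,0],"claw":1}]'
python3 - <<'E'
from h import *
st();overlay(eyes.read_camera("scene"),"s7.png",(200,120,280,190),9); st()
E
```

```text
time_s: 9.32
eef_pos: [0.6142, 0.1245, 0.106]
orientation: [0.623, 0.782, 0.001, 0.001]
ft_force: [-0.3, -0.0, -0.8]
gripper_width: 0.0197
t 9.32 base xyz [ 0.1961 -0.0305  0.106 ] heading err -0.0002 tip x 0.1051 Fbase [-0.26  0.04 -0.76] w 0.0197 tilt [0.003 0.   ]
t 9.38 base xyz [ 0.196  -0.0303  0.1059] heading err 0.0 tip x 0.105 Fbase [-0.33  0.06 -0.34] w 0.0195 tilt [0.003 0.   ]
```

View pics/s7.png

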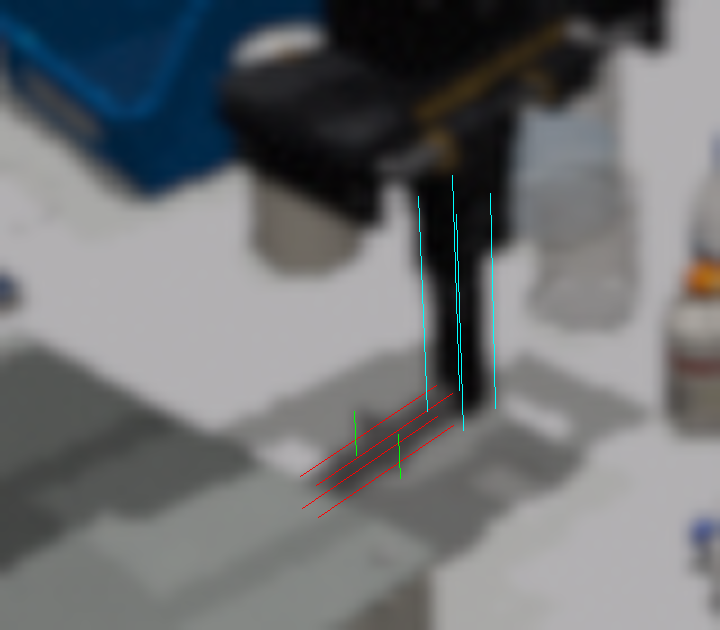

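```bash
python3 -m jog '[{"xyz":[0.02,-0.1,0.02],"rot":[0,0,0],"claw":1},{"xyz":[0.02,-0.2,0.02],"rot":[0,0,0],"claw":1},{"xyz":[0.02,-0.3,0.02],"rot":[0,0,0],"claw":1},{"xyz":[0.02,-0.3,0.02],"rot":[0,0,0],"claw":1},{"xyz":[0.02,-0.3,0.02],"rot":[0,0,0],"claw":1}]'
python3 - <<'E'
from h import *
st()
E
```

```text
time_s: 10.0
eef_pos: [0.5835, 0.1201, 0.1025]
orientation: [0.623, 0.782, 0.0, 0.0]
ft_force: [0.9, -0.6, -1.1]
gripper_width: 0.0202
t 10.0 base xyz [ 0.1652 -0.028   0.1025] heading err 0.0001 tip x 0.0742 Fbase [ 0.7  -0.81 -1.13] w 0.0202 tilt [0.001 0.   ]
```

Next I find the ledge height by a light touch, going down in small steps.

```bash
for i in 1 ; do :; done
python3 -m jog '[{"xyz":[0,0,0.01],"rot":[0,0,0],"claw":1},{"xyz":[0,0,0.01],"rot":[0,0,0],"claw":1}]' | grep -v ori
python3 -m jog '[{"xyz":[0,0,0.007],"rot":[0,0,0],"claw":1},{"xyz":[0,0,0.007],"rot":[0,0,0],"claw":1}]'| grep -v ori
python3 -m jog '[{"xyz":[0,0,0.007],"rot":[0,0,0],"claw":1},{"xyz":[0,0,0.007],"rot":[0,0,0],"claw":1}]'| grep -v ori
```

```text
time_s: 10.25
eef_pos: [0.5834, 0.1201, 0.1011]
ft_force: [0.1, 0.4, -1.5]
gripper_width: 0.0197
time_s: 10.5
eef_pos: [0.5836, 0.1201, 0.1009]
ft_force: [0.6, 0.4, 0.8]
gripper_width: 0.0197
time_s: 10.75
eef_pos: [0.5838, 0.1201, 0.1007]
ft_force: [0.9, 1.3, 5.0]
gripper_width: 0.0197
```

The ledge is met at TCP z of about 0.101, which agrees with the model (underside at 51 mm). I'll rise about 2 mm clear and approach the bar.

```bash
python3 -m jog '[{"xyz":[0,0,-0.032],"rot":[0,0,0],"claw":1},{"xyz":[0,-0.08,-0.032],"rot":[0,0,0],"claw":1},{"xyz":[0,-0.11,-0.032],"rot":[0,0,0],"claw":1},{"xyz":[0,-0.11,-0.032],"rot":[0,0,0],"claw":1},{"xyz":[0,-0.11,-0.032],"rot":[0,0,0],"claw":1}]' | grep -v ori
python3 -c "from h import *; st()"
python3 -m jog '[{"xyz":[0,-0.02,0],"rot":[0,0,0],"claw":1},{"xyz":[0,-0.02,0],"rot":[0,0,0],"claw":1}]'| grep -v ori
python3 -c "from h import *; st()"
```

```text
time_s: 11.38
eef_pos: [0.5725, 0.1176, 0.103]
ft_force: [-0.3, 0.3, -1.8]
gripper_width: 0.0196
t 11.38 base xyz [ 0.1539 -0.028   0.103 ] heading err 0.0001 tip x 0.0629 Fbase [-0.26  0.38 -1.84] w 0.0196 tilt [0. 0.]
time_s: 11.62
eef_pos: [0.5705, 0.1172, 0.103]
ft_force: [0.6, 0.5, -2.0]
gripper_width: 0.0194
t 11.62 base xyz [ 0.1519 -0.0279  0.103 ] heading err 0.0002 tip x 0.0609 Fbase [ 0.67  0.41 -1.99] w 0.0194 tilt [-0. -0.]
```

```bash
for k in 1; do
python3 -m jog '[{"xyz":[0,-0.01,0],"rot":[0,0,0],"claw":1},{"xyz":[0,-0.02,0],"rot":[0,0,0],"claw":1},{"xyz":[0,-0.02,0],"rot":[0,0,0],"claw":1}]'>/dev/null
python3 -c "from h import *; st()"
python3 -m jog '[{"xyz":[0,-0.01,0],"rot":[0,0,0],"claw":1},{"xyz":[0,-0.01,0],"rot":[0,0,0],"claw":1}]'>/dev/null
python3 -c "from h import *; st()"
python3 -m jog '[{"xyz":[0,-0.01,0],"rot":[0,0,0],"claw":1},{"xyz":[0,-0.01,0],"rot":[0,0,0],"claw":1}]'>/dev/null
python3 -c "from h import *; st()"
done
```

```text
t 12.0 base xyz [ 0.1499 -0.028   0.1031] heading err 0.0002 tip x 0.0589 Fbase [-0.61 -0.05 -2.34] w 0.0195 tilt [-0. -0.]
t 12.25 base xyz [ 0.1493 -0.028   0.1032] heading err 0.0002 tip x 0.0583 Fbase [-0.24 -0.48 -2.35] w 0.0197 tilt [0.001 0.   ]
t 12.5 base xyz [ 0.1486 -0.028   0.1034] heading err 0.0002 tip x 0.0576 Fbase [ 2.4  -0.93 -1.5 ] w 0.02 tilt [0.001 0.   ]
```

The tip meets the bar at base x of about 58 mm, as described. I'll press to about 5 N and sweep towards +y in 2 mm steps, with a stop check on the force.

```bash
cat > chk.py <<'E'
import sys
from h import *
st(); s=sensors.observe(); f=s["ft_force"]; c,sn=np.cos(B[2]),np.sin(B[2])
fx=c*f[0]+sn*f[1]; fy=-sn*f[0]+c*f[1]
sys.exit(0 if (fx>2.2 and abs(fy)<5) else 1)
E
python3 -m jog '[{"xyz":[0,-0.01,0],"rot":[0,0,0],"claw":1},{"xyz":[0,-0.01,0],"rot":[0,0,0],"claw":1},{"xyz":[0,-0.01,0],"rot":[0,0,0],"claw":1}]'>/dev/null; python3 chk.py &&
python3 -m jog '[{"xyz":[0.01,0,0],"rot":[0,0,0],"claw":1},{"xyz":[0.02,0,0],"rot":[0,0,0],"claw":1}]'>/dev/null; python3 chk.py &&
python3 -m jog '[{"xyz":[0.01,0,0],"rot":[0,0,0],"claw":1},{"xyz":[0.02,0,0],"rot":[0,0,0],"claw":1}]'>/dev/null; python3 chk.py &&
python3 -m jog '[{"xyz":[0.01,0,0],"rot":[0,0,0],"claw":1},{"xyz":[0.02,0,0],"rot":[0,0,0],"claw":1}]'>/dev/null; python3 chk.py
```

```text
t 12.88 base xyz [ 0.1476 -0.028   0.1035] heading err 0.0001 tip x 0.0566 Fbase [ 3.81 -0.07 -0.07] w 0.0196 tilt [0.001 0.   ]
t 13.12 base xyz [ 0.1475 -0.0266  0.1034] heading err 0.0007 tip x 0.0565 Fbase [ 4.27 -2.9  -0.27] w 0.0199 tilt [ 0.001 -0.001]
t 13.38 base xyz [ 0.1474 -0.0247  0.1032] heading err 0.0007 tip x 0.0564 Fbase [ 3.88 -2.27 -1.11] w 0.0197 tilt [ 0.001 -0.001]
t 13.62 base xyz [ 0.1474 -0.0227  0.1032] heading err 0.0006 tip x 0.0564 Fbase [ 4.62 -2.48 -2.09] w 0.0197 tilt [ 0.001 -0.001]
```

```bash
set -e
python3 -m jog '[{"xyz":[0.01,0,0],"rot":[0,0,0],"claw":1},{"xyz":[0.02,0,0],"rot":[0,0,0],"claw":1}]'>/dev/null; python3 chk.py 
python3 -m jog '[{"xyz":[0.01,0,0],"rot":[0,0,0],"claw":1},{"xyz":[0.02,0,0],"rot":[0,0,0],"claw":1}]'>/dev/null; python3 chk.py 
python3 -m jog '[{"xyz":[0.01,0,0],"rot":[0,0,0],"claw":1},{"xyz":[0.02,0,0],"rot":[0,0,0],"claw":1}]'>/dev/null; python3 chk.py
python3 -m jog '[{"xyz":[0.01,0,0],"rot":[0,0,0],"claw":1},{"xyz":[0.02,0,0],"rot":[0,0,0],"claw":1}]'>/dev/null; python3 chk.py
python3 -m jog '[{"xyz":[0.01,0,0],"rot":[0,0,0],"claw":1},{"xyz":[0.02,0,0],"rot":[0,0,0],"claw":1}]'>/dev/null; python3 chk.py
python3 -m jog '[{"xyz":[0.01,0,0],"rot":[0,0,0],"claw":1},{"xyz":[0.02,0,0],"rot":[0,0,0],"claw":1}]'>/dev/null; python3 chk.py
```

```text
t 13.88 base xyz [ 0.1473 -0.0207  0.1031] heading err 0.0006 tip x 0.0563 Fbase [ 5.43 -2.26 -1.29] w 0.0198 tilt [ 0.001 -0.001]
t 14.12 base xyz [ 0.1473 -0.0187  0.1031] heading err 0.0007 tip x 0.0563 Fbase [ 3.91 -2.87 -1.69] w 0.0198 tilt [ 0.001 -0.001]
t 14.38 base xyz [ 0.1473 -0.0167  0.1031] heading err 0.0006 tip x 0.0563 Fbase [ 5.54 -3.08 -1.17] w 0.0197 tilt [ 0.001 -0.001]
t 14.62 base xyz [ 0.1472 -0.0147  0.1031] heading err 0.0007 tip x 0.0562 Fbase [ 4.9  -2.18 -1.92] w 0.0195 tilt [ 0.001 -0.001]
t 14.88 base xyz [ 0.1452 -0.0116  0.102 ] heading err 0.0 tip x 0.0542 Fbase [ 0.03 -0.55 -1.45] w 0.0198 tilt [-0.004 -0.   ]
```

The force along x dropped to 0 at y of about -12.5 mm and the tip moved forward, so that looks like the slot. I'll nudge about 1 mm further and push in gently.

```bash
set -e
python3 -m jog '[{"xyz":[0.01,0,0],"rot":[0,0,0],"claw":1},{"xyz":[0.01,-0.01,0],"rot":[0,0,0],"claw":1},{"xyz":[0.01,-0.02,0],"rot":[0,0,0],"claw":1},{"xyz":[0.01,-0.02,0],"rot":[0,0,0],"claw":1}]'>/dev/null; python3 -c "from h import *; st()"
python3 -m jog '[{"xyz":[0,-0.01,0],"rot":[0,0,0],"claw":1},{"xyz":[0,-0.02,0],"rot":[0,0,0],"claw":1},{"xyz":[0,-0.02,0],"rot":[0,0,0],"claw":1}]'>/dev/null; python3 -c "from h import *; st()"
```

```text
t 15.38 base xyz [ 0.1448 -0.0109  0.103 ] heading err 0.0002 tip x 0.0538 Fbase [ 0.76 -0.3  -1.83] w 0.0196 tilt [-0. -0.]
t 15.75 base xyz [ 0.1429 -0.011   0.1031] heading err 0.0002 tip x 0.0519 Fbase [ 0.29 -0.39 -2.18] w 0.02 tilt [-0. -0.]
```

```bash
cat > chk2.py <<'E'
import sys
from h import *
st(); s=sensors.observe(); f=s["ft_force"]; c,sn=np.cos(B[2]),np.sin(B[2])
fx=c*f[0]+sn*f[1]; fy=-sn*f[0]+c*f[1]
sys.exit(0 if (abs(fx)<3 and abs(fy)<3 and -5<f[2]<2) else 1)
E
set -e
python3 -m jog '[{"xyz":[0,-0.02,0],"rot":[0,0,0],"claw":1},{"xyz":[0,-0.04,0],"rot":[0,0,0],"claw":1},{"xyz":[0,-0.04,0],"rot":[0,0,0],"claw":1}]'>/dev/null; python3 chk2.py
python3 -m jog '[{"xyz":[0,-0.02,0],"rot":[0,0,0],"claw":1},{"xyz":[0,-0.04,0],"rot":[0,0,0],"claw":1},{"xyz":[0,-0.04,0],"rot":[0,0,0],"claw":1}]'>/dev/null; python3 chk2.py
python3 -m jog '[{"xyz":[0,-0.02,0],"rot":[0,0,0],"claw":1},{"xyz":[0,-0.04,0],"rot":[0,0,0],"claw":1},{"xyz":[0,-0.04,0],"rot":[0,0,0],"claw":1}]'>/dev/null; python3 chk2.py
```

```text
t 16.12 base xyz [ 0.1388 -0.0109  0.103 ] heading err 0.0002 tip x 0.0478 Fbase [ 0.57  0.52 -1.02] w 0.0197 tilt [-0. -0.]
t 16.5 base xyz [ 0.1348 -0.0109  0.103 ] heading err 0.0002 tip x 0.0438 Fbase [-0.19 -0.56 -0.67] w 0.0198 tilt [-0.  0.]
t 16.88 base xyz [ 0.1308 -0.0109  0.103 ] heading err 0.0002 tip x 0.0398 Fbase [ 0.55  0.03 -1.61] w 0.0199 tilt [-0. -0.]
```

```bash
set -e
python3 -m jog '[{"xyz":[0,-0.02,0],"rot":[0,0,0],"claw":1},{"xyz":[0,-0.04,0],"rot":[0,0,0],"claw":1},{"xyz":[0,-0.06,0],"rot":[0,0,0],"claw":1},{"xyz":[0,-0.06,0],"rot":[0,0,0],"claw":1}]'>/dev/null; python3 chk2.py
python3 -m jog '[{"xyz":[0,-0.02,0],"rot":[0,0,0],"claw":1},{"xyz":[0,-0.04,0],"rot":[0,0,0],"claw":1},{"xyz":[0,-0.06,0],"rot":[0,0,0],"claw":1},{"xyz":[0,-0.06,0],"rot":[0,0,0],"claw":1}]'>/dev/null; python3 chk2.py
python3 -m jog '[{"xyz":[0,-0.02,0],"rot":[0,0,0],"claw":1},{"xyz":[0,-0.04,0],"rot":[0,0,0],"claw":1},{"xyz":[0,-0.05,0],"rot":[0,0,0],"claw":1},{"xyz":[0,-0.05,0],"rot":[0,0,0],"claw":1}]'>/dev/null; python3 chk2.py
```

```text
t 17.38 base xyz [ 0.1248 -0.0109  0.103 ] heading err 0.0003 tip x 0.0338 Fbase [-0.    0.12 -1.22] w 0.0197 tilt [-0. -0.]
t 17.88 base xyz [ 0.1188 -0.011   0.103 ] heading err 0.0002 tip x 0.0278 Fbase [-0.47 -0.37 -1.76] w 0.0199 tilt [-0.  0.]
t 18.38 base xyz [ 0.1139 -0.011   0.1031] heading err 0.0002 tip x 0.0229 Fbase [ 0.05  0.66 -1.18] w 0.0199 tilt [ 0. -0.]
```

```bash
set -e
python3 -m jog '[{"xyz":[0,-0.02,0],"rot":[0,0,0],"claw":1},{"xyz":[0,-0.03,0],"rot":[0,0,0],"claw":1},{"xyz":[0,-0.03,0],"rot":[0,0,0],"claw":1}]'>/dev/null; python3 chk2.py
python3 -m jog '[{"xyz":[0,-0.01,0],"rot":[0,0,0],"claw":1},{"xyz":[0,-0.01,0],"rot":[0,0,0],"claw":1}]'>/dev/null; python3 chk2.py
python3 -m jog '[{"xyz":[0,-0.01,0],"rot":[0,0,0],"claw":1},{"xyz":[0,-0.01,0],"rot":[0,0,0],"claw":1}]'>/dev/null; python3 chk2.py
python3 -m jog '[{"xyz":[0,-0.01,0],"rot":[0,0,0],"claw":1},{"xyz":[0,-0.01,0],"rot":[0,0,0],"claw":1}]'>/dev/null; python3 chk2.py
```

```text
t 18.75 base xyz [ 0.1109 -0.0109  0.103 ] heading err 0.0003 tip x 0.0199 Fbase [ 0.41 -0.64 -2.04] w 0.0193 tilt [-0.  0.]
t 19.0 base xyz [ 0.1099 -0.0109  0.103 ] heading err 0.0002 tip x 0.0189 Fbase [-0.43 -0.89 -1.14] w 0.02 tilt [-0. -0.]
t 19.25 base xyz [ 0.1092 -0.011   0.1031] heading err 0.0002 tip x 0.0182 Fbase [ 0.6   0.34 -1.51] w 0.0199 tilt [0.001 0.   ]
t 19.5 base xyz [ 0.1084 -0.011   0.1032] heading err 0.0001 tip x 0.0174 Fbase [ 2.11  0.3  -2.55] w 0.0197 tilt [0.001 0.   ]
```

The collar meets the bar at tip x of about 18 mm. I'll lower the pin onto the ledge.

```bash
python3 -m jog '[{"xyz":[0,0,0.008],"rot":[0,0,0],"claw":1},{"xyz":[0,0,0.016],"rot":[0,0,0],"claw":1},{"xyz":[0,0,0.016],"rot":[0,0,0],"claw":1}]'>/dev/null; python3 -c "from h import *; st()"
python3 -m jog '[{"xyz":[0,0,0.006],"rot":[0,0,0],"claw":1},{"xyz":[0,0,0.006],"rot":[0,0,0],"claw":1}]'>/dev/null;python3 -c "from h import *; st()"
```

```text
t 19.88 base xyz [ 0.1084 -0.011   0.1017] heading err 0.0002 tip x 0.0174 Fbase [ 2.79 -0.39  0.4 ] w 0.0201 tilt [0.001 0.   ]
t 20.12 base xyz [ 0.1084 -0.011   0.1012] heading err 0.0002 tip x 0.0174 Fbase [2.6  0.19 1.56] w 0.0197 tilt [0.001 0.   ]
```

It rests on the ledge with a light preload. Now I'll take a picture and then release.

```bash
python3 -m jog '[{"xyz":[0,0,0],"rot":[0,0,0],"claw":0.5},{"xyz":[0,0,0],"rot":[0,0,0],"claw":0.5},{"xyz":[0,0,0],"rot":[0,0,0],"claw":0.5},{"xyz":[0,0,0],"rot":[0,0,0],"claw":0.5},{"xyz":[0,0,0],"rot":[0,0,0],"claw":0.5},{"xyz":[0,0,0],"rot":[0,0,0],"claw":0.5}]'
python3 - <<'E'
from h import *
overlay(eyes.read_camera("scene"),"s8.png",(200,100,280,190),7); st()
E
```

```text
time_s: 20.88
eef_pos: [0.5238, 0.1239, 0.1008]
orientation: [0.623, 0.782, -0.0, -0.0]
ft_force: [0.8, 1.0, 0.6]
gripper_width: 0.0435
t 20.93 base xyz [ 0.1079 -0.011   0.1008] heading err 0.0002 tip x 0.0169 Fbase [ 0.02 -0.69 -0.04] w 0.0433 tilt [-0. -0.]
```

View pics/s8.png

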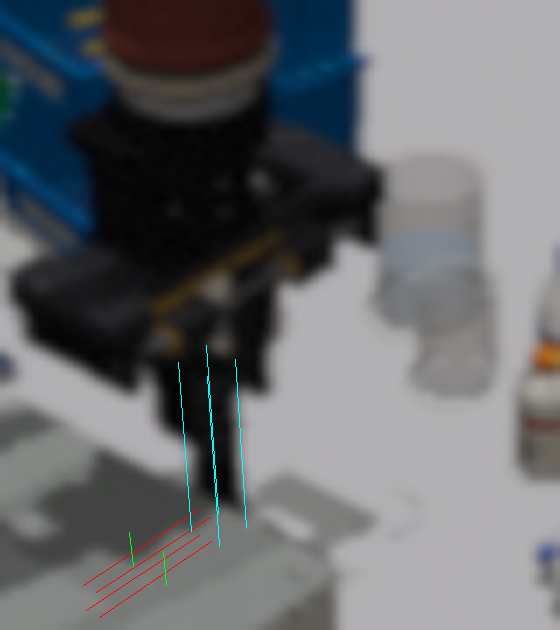

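The fingers are open to 43 mm around the handle, which stands upright at crop (217,450) behind the hood. I'm retracting straight up.

```bash
python3 -m jog '[{"xyz":[0.01,0,-0.15],"rot":[0,0,0],"claw":0.5},{"xyz":[0.01,0,-0.5],"rot":[0,0,0],"claw":0.5},{"xyz":[0.01,0,-1],"rot":[0,0,0],"claw":0.5},{"xyz":[0.01,0,-1],"rot":[0,0,0],"claw":0.5}]'|grep -v ori
python3 -m jog '[{"xyz":[0,0.5,-1],"rot":[0,0,0],"claw":0.5},{"xyz":[0,1,-1],"rot":[0,0,0],"claw":0.5},{"xyz":[0,1,-1],"rot":[0,0,0],"claw":0.5},{"xyz":[0,1,-1],"rot":[0,0,0],"claw":0.5}]'|grep -v ori
python3 - <<'E'
from h import *
p=eyes.read_camera("scene"); save(p,"s9f.png",None,1.5); 
im=cv2.resize(cv2.cvtColor(np.asarray(p["pixels"]),cv2.COLOR_RGB2BGR)[110:200,190:290],None,fx=6.5,fy=6.5,interpolation=cv2.INTER_CUBIC)
c,s=np.cos(B[2]),np.sin(B[2])
def W(x,y,z): return [B[0]+c*x-s*y,B[1]+s*x+c*y,z]
for dx in(-.01,.01):
  for dy in(-.01,.01):
    u=((proj(p,[W(.109+dx,-.011+dy,.051),W(.109+dx,-.011+dy,.156)])-[190,110]+.4)*6.5).astype(int); cv2.line(im,tuple(map(int,u[0])),tuple(map(int,u[1])),(255,255,0),1)
cv2.imwrite("pics/s9.png",im); st()
for t in("lock_pin","vial_1","bench_timer","tip_box","film_roll"):
    print(t,[(np.round(d["point"],3).tolist(),round(d["confidence"],2)) for d in eyes.look_for(p,t)])
E
```

```text
time_s: 21.42
eef_pos: [0.5272, 0.1253, 0.2074]
ft_force: [-0.7, -1.4, 0.5]
gripper_width: 0.0434
time_s: 21.92
eef_pos: [0.6221, 0.1474, 0.3012]
ft_force: [-0.1, -0.5, -0.3]
gripper_width: 0.0434
t 21.98 base xyz [ 0.2077 -0.0099  0.3002] heading err 0.0003 tip x 0.1167 Fbase [-0.49  1.29 -0.43] w 0.0435 tilt [-0.001 -0.   ]
lock_pin [([0.521, 0.12, 0.119], 0.65), ([0.389, -0.2, 0.054], 0.64), ([0.494, -0.308, 0.002], 0.28)]
vial_1 []
bench_timer [([0.644, -0.257, 0.025], 0.67)]
tip_box [([0.367, -0.462, 0.063], 0.68)]
film_roll [([0.664, 0.326, 0.066], 0.72)]
```

View pics/s9.png

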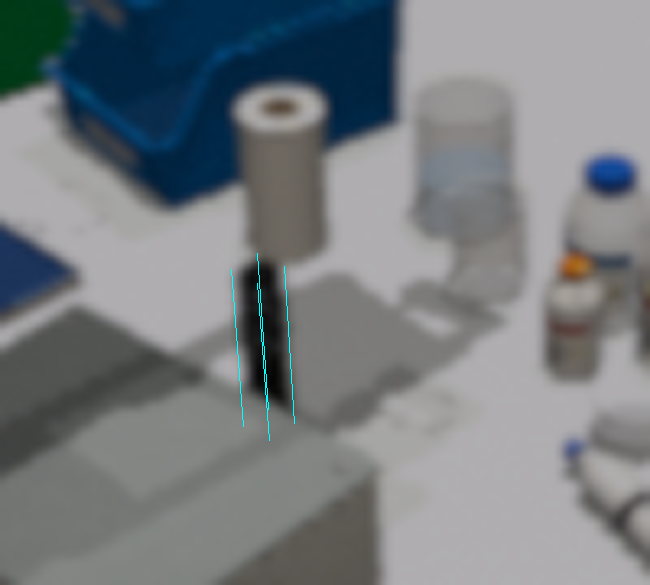

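View pics/s9f.png

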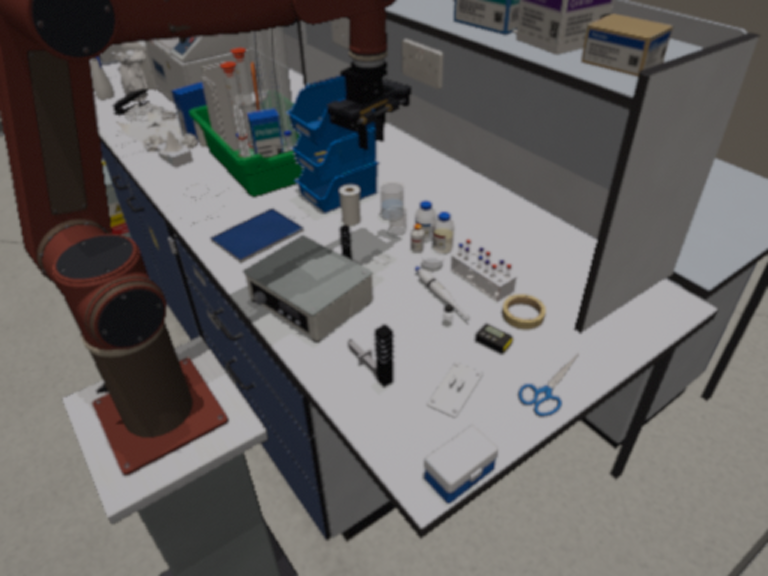

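The final picture shows the handle upright behind the hood, with its top at crop (258,262) exactly where the fully home model puts it. The dock at (455,387) is empty, the bystanders haven't moved, and the arm is clear. I'm handing in.

```bash
python3 -c "
from h import *
print(order.hand_in())"
```

```text
the job is handed in; nothing more can be done
None
```

The locking pin is pushed home in the slot to its collar and left standing upright. I handed the job in at about 22 s; no verdict is reported.

**What I did**
- **Choosing the pin:** I took the docked one, which measured about 105 mm high and 20 mm across in the jaws. The look-alike lying free measured about 157 mm.
- **Finding the slot:** I touched the ledge lightly to confirm the height, then pressed the tip on the bar with about 4–5 N and swept it sideways. The force dropped to zero at base y of about -12 mm.
- **Seating it:** I pushed it in with almost no resistance, felt the collar meet the bar, lowered the pin onto the ledge and let go. The highest force I read was about 6.5 N, at the first ledge touch.

**Last checks**
- **Depth:** before release the tip was at base x of about 17.5 mm (fully home is 18 mm), worked out from the arm's position. The camera can't see the tip under the hood.
- **Pose:** after release the handle's top and lean in the picture matched the model of a fully seated pin.
- **Bystanders:** the timer, tip box and film roll were where they started, to within a few mm. The network missed the vial in the last picture; I could see it standing where it was but did not measure it.

**What disagreed or failed**
- The handle's lower end looked narrower in the pictures than the 20 mm model.
- The top camera gave only grey pictures throughout.

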